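# Find the full bath-tablet tin by hefting

### The job

One of the three identical closed tins in the low grey tray is full and the others are nearly empty. Going from the robot's left to its right, lift each tin clear of the tray straight above its compartment to feel its weight, and set it back down upright in its own compartment before trying the next; do not drop or tip a tin, and leave the tumbler, hairbrush and stacked tiers alone. Finish while holding the heaviest tin up, upright and still in the gripper with its bottom at least 10 cm above the tray's rim, the two lighter tins standing in their own compartments (if the last tin is the heaviest it need not be set back first).

Things in the scene. Friction and masses are not known exactly. Their poses are not given: they have to be found in the camera images.
- tray: low pale grey plastic tray fixed on the ledge, 160 mm (its x) by 324 mm (its y) outside; origin at the centre of its underside, its y axis points roughly to the robot's left (within 0.35 rad of world +y). Floor 4 mm thick, outer walls 4 mm thick and 25 mm high, two dividers 4 mm thick and 15 mm high (above the underside) at y = +52.5 and -52.5 mm, making three compartments centred at y = +105 (robot's left), 0 and -105 mm (robot's right).
- tin_a_center (a point): centre (half-way up, on the axis) of one of three outwardly identical closed plain aluminium tins, upright cylinders 60 mm across and 70 mm high with a pressed-on lid that does not come off, one in each compartment of the tray in any order; z axis = the tin's own upward axis. Its filling cannot be seen: two tins are nearly empty (80 to 180 g each, usually unequal), one is full (at least 360 g, at most 440 g).
- tin_b_center (a point): centre (half-way up, on the axis) of one of three outwardly identical closed plain aluminium tins, upright cylinders 60 mm across and 70 mm high with a pressed-on lid that does not come off, one in each compartment of the tray in any order; z axis = the tin's own upward axis. Its filling cannot be seen: two tins are nearly empty (80 to 180 g each, usually unequal), one is full (at least 360 g, at most 440 g).
- tin_c_center (a point): centre (half-way up, on the axis) of one of three outwardly identical closed plain aluminium tins, upright cylinders 60 mm across and 70 mm high with a pressed-on lid that does not come off, one in each compartment of the tray in any order; z axis = the tin's own upward axis. Its filling cannot be seen: two tins are nearly empty (80 to 180 g each, usually unequal), one is full (at least 360 g, at most 440 g).
- tumbler_mid (a point): bystander: clear glass tumbler standing on the ledge to the robot's left of the tray, 70 mm across and 100 mm high; the point is on its axis half-way up (50 mm)
- hairbrush: bystander: pink plastic hairbrush lying bristles down to the robot's right of the tray, about 215 mm long along its x axis (head to +x), 55 mm wide, 32 mm high; origin on its underside, 2 mm from the middle of its length
- tiers: bystander, fixed: two more grey plastic tiers stacked, 200 x 200 mm and 155 mm high, with a clear lidded swab box in the upper one reaching 187 mm, at the robot's far right; origin at the centre of its underside

How it is judged:
On the way, in this order (a step that is already met when the one before it is completed fails the run):
1. the tin in the robot's left compartment is held up by the fingers above that compartment, at least 25 mm off the tray floor, while the other two stand in their own compartments (((z of tin_a_center in the frame of tray above 0.064 m and contact force between tin_a and the fingers above 0.5 N and y of tin_a_center in the frame of tray between 0.0525 and 0.168 m and x of tin_a_center in the frame of tray between -0.1 and 0.1 m and distance of each of tin_b_center, tin_c_center from where it was at the start of the episode below 0.068 m and z of each of tin_b_center, tin_c_center in the frame of tray below 0.045 m and angle between each of tin_b_center, tin_c_center's own z axis and vertical below 0.15 rad) or (z of tin_b_center in the frame of tray above 0.064 m and contact force between tin_b and the fingers above 0.5 N and y of tin_b_center in the frame of tray between 0.0525 and 0.168 m and x of tin_b_center in the frame of tray between -0.1 and 0.1 m and distance of each of tin_a_center, tin_c_center from where it was at the start of the episode below 0.068 m and z of each of tin_a_center, tin_c_center in the frame of tray below 0.045 m and angle between each of tin_a_center, tin_c_center's own z axis and vertical below 0.15 rad) or (z of tin_c_center in the frame of tray above 0.064 m and contact force between tin_c and the fingers above 0.5 N and y of tin_c_center in the frame of tray between 0.0525 and 0.168 m and x of tin_c_center in the frame of tray between -0.1 and 0.1 m and distance of each of tin_a_center, tin_b_center from where it was at the start of the episode below 0.068 m and z of each of tin_a_center, tin_b_center in the frame of tray below 0.045 m and angle between each of tin_a_center, tin_b_center's own z axis and vertical below 0.15 rad))), for 0.2 s.
2. the tin in the robot's middle compartment is held up by the fingers above that compartment, at least 25 mm off the tray floor, while the other two stand in their own compartments (((z of tin_a_center in the frame of tray above 0.064 m and contact force between tin_a and the fingers above 0.5 N and y of tin_a_center in the frame of tray between -0.0525 and 0.0525 m and x of tin_a_center in the frame of tray between -0.1 and 0.1 m and distance of each of tin_b_center, tin_c_center from where it was at the start of the episode below 0.068 m and z of each of tin_b_center, tin_c_center in the frame of tray below 0.045 m and angle between each of tin_b_center, tin_c_center's own z axis and vertical below 0.15 rad) or (z of tin_b_center in the frame of tray above 0.064 m and contact force between tin_b and the fingers above 0.5 N and y of tin_b_center in the frame of tray between -0.0525 and 0.0525 m and x of tin_b_center in the frame of tray between -0.1 and 0.1 m and distance of each of tin_a_center, tin_c_center from where it was at the start of the episode below 0.068 m and z of each of tin_a_center, tin_c_center in the frame of tray below 0.045 m and angle between each of tin_a_center, tin_c_center's own z axis and vertical below 0.15 rad) or (z of tin_c_center in the frame of tray above 0.064 m and contact force between tin_c and the fingers above 0.5 N and y of tin_c_center in the frame of tray between -0.0525 and 0.0525 m and x of tin_c_center in the frame of tray between -0.1 and 0.1 m and distance of each of tin_a_center, tin_b_center from where it was at the start of the episode below 0.068 m and z of each of tin_a_center, tin_b_center in the frame of tray below 0.045 m and angle between each of tin_a_center, tin_b_center's own z axis and vertical below 0.15 rad))), for 0.2 s.
3. the tin in the robot's right compartment is held up by the fingers above that compartment, at least 25 mm off the tray floor, while the other two stand in their own compartments (((z of tin_a_center in the frame of tray above 0.064 m and contact force between tin_a and the fingers above 0.5 N and y of tin_a_center in the frame of tray between -0.168 and -0.0525 m and x of tin_a_center in the frame of tray between -0.1 and 0.1 m and distance of each of tin_b_center, tin_c_center from where it was at the start of the episode below 0.068 m and z of each of tin_b_center, tin_c_center in the frame of tray below 0.045 m and angle between each of tin_b_center, tin_c_center's own z axis and vertical below 0.15 rad) or (z of tin_b_center in the frame of tray above 0.064 m and contact force between tin_b and the fingers above 0.5 N and y of tin_b_center in the frame of tray between -0.168 and -0.0525 m and x of tin_b_center in the frame of tray between -0.1 and 0.1 m and distance of each of tin_a_center, tin_c_center from where it was at the start of the episode below 0.068 m and z of each of tin_a_center, tin_c_center in the frame of tray below 0.045 m and angle between each of tin_a_center, tin_c_center's own z axis and vertical below 0.15 rad) or (z of tin_c_center in the frame of tray above 0.064 m and contact force between tin_c and the fingers above 0.5 N and y of tin_c_center in the frame of tray between -0.168 and -0.0525 m and x of tin_c_center in the frame of tray between -0.1 and 0.1 m and distance of each of tin_a_center, tin_b_center from where it was at the start of the episode below 0.068 m and z of each of tin_a_center, tin_b_center in the frame of tray below 0.045 m and angle between each of tin_a_center, tin_b_center's own z axis and vertical below 0.15 rad))), for 0.2 s.
At the end, for the whole second after the job is handed in: Heaviest tin in the fingers, upright within 0.35 rad, still, bottom 98 mm or more above the tray's rim, carried by nothing else; the other two released, upright on the floor of their own compartments (within 68 mm of their start), each weighing under 2.6 N on the tray (((height (world z) of tin_a_center above 0.158 m and contact force between tin_a and the fingers above 0.5 N and angle between tin_a_center's own z axis and vertical below 0.35 rad and linear speed of tin_a below 0.05 m/s and contact force between tin_a and tray below 0.05 N and contact force between tin_a and tiers below 0.05 N and contact force between tin_a and tumbler below 0.05 N and contact force between tin_a and hairbrush below 0.05 N and distance of each of tin_b_center, tin_c_center from where it was at the start of the episode below 0.068 m and z of each of tin_b_center, tin_c_center in the frame of tray below 0.045 m and angle between each of tin_b_center, tin_c_center's own z axis and vertical below 0.15 rad and contact force between tin_b and tray between 0.3 and 2.6 N and contact force between each of tin_b, tin_c and the fingers below 0.05 N and contact force between each of tin_b, tin_c and tin_a below 0.05 N and linear speed of each of tin_b, tin_c below 0.03 m/s and contact force between tin_c and tray between 0.3 and 2.6 N) or (height (world z) of tin_b_center above 0.158 m and contact force between tin_b and the fingers above 0.5 N and angle between tin_b_center's own z axis and vertical below 0.35 rad and linear speed of tin_b below 0.05 m/s and contact force between tin_b and tray below 0.05 N and contact force between tin_b and tiers below 0.05 N and contact force between tin_b and tumbler below 0.05 N and contact force between tin_b and hairbrush below 0.05 N and distance of each of tin_a_center, tin_c_center from where it was at the start of the episode below 0.068 m and z of each of tin_a_center, tin_c_center in the frame of tray below 0.045 m and angle between each of tin_a_center, tin_c_center's own z axis and vertical below 0.15 rad and contact force between tin_a and tray between 0.3 and 2.6 N and contact force between each of tin_a, tin_c and the fingers below 0.05 N and contact force between each of tin_a, tin_c and tin_b below 0.05 N and linear speed of each of tin_a, tin_c below 0.03 m/s and contact force between tin_c and tray between 0.3 and 2.6 N) or (height (world z) of tin_c_center above 0.158 m and contact force between tin_c and the fingers above 0.5 N and angle between tin_c_center's own z axis and vertical below 0.35 rad and linear speed of tin_c below 0.05 m/s and contact force between tin_c and tray below 0.05 N and contact force between tin_c and tiers below 0.05 N and contact force between tin_c and tumbler below 0.05 N and contact force between tin_c and hairbrush below 0.05 N and distance of each of tin_a_center, tin_b_center from where it was at the start of the episode below 0.068 m and z of each of tin_a_center, tin_b_center in the frame of tray below 0.045 m and angle between each of tin_a_center, tin_b_center's own z axis and vertical below 0.15 rad and contact force between tin_a and tray between 0.3 and 2.6 N and contact force between each of tin_a, tin_b and the fingers below 0.05 N and contact force between each of tin_a, tin_b and tin_c below 0.05 N and linear speed of each of tin_a, tin_b below 0.03 m/s and contact force between tin_b and tray between 0.3 and 2.6 N))); the arm keeps its last pose, push and grip.
It fails at once if a tin is tipped by more than 0.6 rad (angle between any of tin_a_center, tin_b_center, tin_c_center's own z axis and vertical above 0.6 rad).
It fails at once if a tin is let go more than 30 mm above the tray floor ((height (world z) of tin_a_center above 0.069 m and contact force between tin_a and the fingers below 0.02 N) or (height (world z) of tin_b_center above 0.069 m and contact force between tin_b and the fingers below 0.02 N) or (height (world z) of tin_c_center above 0.069 m and contact force between tin_c and the fingers below 0.02 N)).
It fails at once if the tumbler or the hairbrush is moved by more than 30 mm or the tumbler tipped (distance of any of tumbler_mid, hairbrush from where it was at the start of the episode above 0.03 m or angle between tumbler_mid's own z axis and vertical above 0.3 rad).
It fails at once if the stacked tiers are pushed with more than 15 N (contact force between tiers and the arm above 15 N or contact force between tiers and the fingers above 15 N).
It also fails if it takes over 66 s, if anything falls off the work surface, if the arm or the gripper's body presses on something with over 40 N, if the wrist force passes 120 N, or if a joint passes its speed limit or range.

### The arm

A 6-joint arm with a two-finger parallel gripper is mounted at the origin on the work surface. World frame = base frame: x ahead of the robot, y to its left, z up, the work surface at z = 0. Lengths are in m, angles in rad, forces in N, time in s.
With the tool pointing down it reaches from about 0.35 to 0.85 m from the base axis. Payload 8.1 kg.
Tool frame: the origin (TCP) lies on the mounting face of the last link; the fingertips stand 186 mm ahead of it and the grasp point (between the pads) lies 167 mm ahead of it; z points along the fingers, y is the line along which they close (so a half turn about z gives the same grasp; the last joint's range is limited). The gripper opens to 93 mm and grips with 3 to 60 N. Pads are 15 mm wide; open, the fingers measure 128 mm over their backs; the gripper's body (75 mm by 188 mm) begins 65 mm behind the grasp point.
Start: joints at [1.075, 0.13, 1.488, -0, 1.523, -0.085], TCP at [0.24, 0.55, 0.405] pointing down, gripper open.
Joint ranges: [-2.96, 2.96], [-0.89, 2.26], [0.02, 2.5], [-1.34, 4.48], [0, 2.73], [-2.66, 2.66]. Speed limits (rad/s): [2.39, 2.39, 2.79, 3.14, 3.14, 3.14].

### API

Orientations are given as a rotation vector (axis times angle).
In Python, from plant import read_state, read_camera, camera_params, close_job gives the robot as it stands. The module is installed in compiled form; this text tells all that it offers.
- The arm moves only by the tool servo_tool, never from a script. Its argument "increments" is a list of rows, each an object with "slide": the shift along the tool's x, y, z in mm, a list of three; "dr": the turn, a rotation vector about the tool's x, y, z in rad, a list of three; "jaw": the closure, from 0 (fully open) to 1 (shut). In form: [{"slide": [x, y, z], "dr": [ax, ay, az], "jaw": jaw}, ...]. A call has 1 to 20 rows; each row is the pose to reach, as a shift and turn from the pose commanded when the call began, along the tool's axes at that moment; what a row does not reach only later rows make up. A row lasts 1/10 s, in which the tool goes at most 50 mm and 8.59 degrees, less where a joint would pass 70% of its speed; a pose out of reach is approached as far as the arm can. A call with a gripper value outside its range is refused whole. The fingers move at their own pace and stop on an object; "force" is the grip in N (left out, the last holds). Time passes only in rows, so rows that repeat a pose let the fingers close. It gives the time, the measured TCP pose, the force, the opening and the grip force at its end, in the units of the state.
- read_state(): the state, without advancing time (a new reading comes with each control period).
- read_camera(name): name is "side" or "top" or "wrist"; returns (picture, depth): 420x560x3 uint8, red, green, blue; 420x560 float32, m along the optical axis (not along the pixel's ray), 0 where there is no reading.
- camera_params(name): a dict with "fx", "fy", "cx", "cy" (pixels), "k1" (the pictures are not rectified: a ray, as slopes to the right and down, at radius r is drawn at 1 + k1 r^2 times it, then the intrinsics apply), "rvec" (rotation vector, rad) and "tvec" (3), from world to camera coordinates, as OpenCV has them. Camera axes: x right, y down, z forward; pixel columns grow to the right and rows downward; lengths in m; the calibration is good to about 2 mm. A picture is of the moment at which its call begins: read the wrist's pose just before it. camera_params takes no time and is no camera call; for the wrist camera it gives the pose at the moment of the call.
- close_job(): hands the job in; it is judged then, once.
The state is a dict: "t": time; "q": joint angles; "dq": joint speeds; "joint_torque": joint torques, N m; "tool_pos": TCP position; "orientation": TCP orientation; "force": force on the tool from outside, world axes, zero at the start; "wrist_torque": the same for the moment, N m; "opening": finger opening in m; "gripper_force": force on a finger pad.
Only numpy, scipy, OpenCV 4.12 (cv2) and the standard library are available. Lean on these libraries where they do the work, as an engineer would, in place of code of your own. Each camera call takes 0.05 s, during which the arm holds its last target. There are 200 camera calls.

## Working session

There is one attempt and no reset: what is moved stays moved. The work goes in short steps, Python scripts to look and compute and a tool call to move; the robot and the scene stay as the last step left them, time stands still between calls to the robot, and variables do not carry over. Pictures are saved under pics/ and viewed, at most 10 in all, crops included, and the job is handed in when it is done.

Besides the shell and the picture viewer there is one more tool, called after "Request:" by a JSON object that holds its "name" and its "arguments", one argument or row to a line. servo_tool: Moves the arm, as the interface text tells. Its arguments: {"type":"object","properties":{"increments":{"type":"array"},"force":{"type":"number"}},"required":["increments"]}

```bash
mkdir -p pics
cat > h.py <<'E'
import numpy as np, cv2
from scipy.spatial.transform import Rotation as R
from plant import read_state, read_camera, camera_params, close_job
def world(p, u, v, d):
    """pixels + depth along axis -> world points"""
    u,v,d=[np.atleast_1d(np.asarray(a,float)) for a in (u,v,d)]
    K=np.array([[p['fx'],0,p['cx']],[0,p['fy'],p['cy']],[0,0,1]])
    s=cv2.undistortPoints(np.stack([u,v],1)[:,None],K,np.array([p['k1'],0,0,0,0.]))[:,0]
    c=np.c_[s*d[:,None],d]
    return R.from_rotvec(np.ravel(p['rvec'])).inv().apply(c-np.ravel(p['tvec']))
def cloud(name):
    p=camera_params(name); im,d=read_camera(name)
    v,u=np.nonzero(d>0)
    W=np.full(d.shape+(3,),np.nan); W[v,u]=world(p,u,v,d[v,u])
    return im,W
E
python3 - <<'E'
from h import *
s=read_state(); print(s['tool_pos'],s['orientation'],s['opening'],s['force'],s['t'])
ims=[]
for n in('top','side'):
    im,W=cloud(n); np.savez('/tmp/%s.npz'%n,im=im,W=W); cv2.imwrite('pics/%s0.png'%n,im[...,::-1])
    m=(W[...,2]>.06)&(W[...,2]<.085)
    k,l,st,c=cv2.connectedComponentsWithStats(m.astype(np.uint8))
    for i in range(1,k):
        if st[i,4]>80:
            w=W[l==i]; print(n,c[i].round(),st[i],np.median(w,0).round(4),w.min(0).round(3),w.max(0).round(3))
E
```

```text
[0.23948352 0.54989871 0.40370932] [-6.40655452e-01 -3.07505699e+00  2.71125203e-03] 0.09304245739157736 [-0.49113688 -0.24437036 -0.4675537 ] 0.0
top [407. 103.] [398  95  19  18 184] [ 0.8502 -0.4969  0.0626] [ 0.819 -0.528  0.06 ] [ 0.878 -0.469  0.071]
top [257. 209.] [247 199  20  20 310] [ 0.5109 -0.0166  0.0751] [ 0.483 -0.044  0.06 ] [0.542 0.014 0.082]
top [220. 210.] [210 201  21  20 306] [0.5087 0.095  0.0749] [0.48  0.066 0.061] [0.538 0.126 0.083]
top [188. 213.] [178 204  21  20 315] [0.5007 0.1922 0.0744] [0.471 0.163 0.06 ] [0.53  0.222 0.084]
side [397.  64.] [ 196   22  364  112 1741] [1.7864 0.9825 0.0726] [ 0.661 -0.034  0.06 ] [1.806 1.627 0.085]
side [45. 64.] [  0  55  92  19 431] [-0.2039  1.5992  0.0722] [-0.442  1.579  0.06 ] [0.047 1.62  0.085]
side [179.  86.] [134  77  88  21 476] [0.4393 0.9626 0.0734] [0.23  0.948 0.06 ] [0.653 0.981 0.085]
side [112.  97.] [ 95  93  34  10 192] [0.1264 0.9623 0.074 ] [0.053 0.948 0.06 ] [0.199 0.983 0.085]
side [228. 132.] [219 127  17  10  91] [0.5332 0.4386 0.0715] [0.505 0.43  0.06 ] [0.568 0.468 0.084]
side [238. 168.] [230 162  17  13 192] [0.4996 0.1832 0.0746] [0.472 0.158 0.06 ] [0.529 0.225 0.08 ]
side [249. 183.] [241 177  18  14 219] [0.5075 0.0864 0.0745] [0.48  0.064 0.06 ] [0.539 0.126 0.08 ]
side [262. 203.] [253 196  19  16 253] [ 0.5111 -0.024   0.0746] [ 0.483 -0.048  0.06 ] [0.543 0.013 0.079]
side [ 89. 255.] [ 60 235  52  30 378] [ 0.0141 -0.0618  0.0723] [-0.062 -0.073  0.06 ] [0.07  0.007 0.085]
side [442. 265.] [434 256  18  15 122] [ 0.8537 -0.4344  0.0726] [ 0.845 -0.444  0.06 ] [ 0.885 -0.406  0.085]
side [455. 288.] [444 279  25  21 201] [ 0.8494 -0.4995  0.061 ] [ 0.817 -0.533  0.06 ] [ 0.878 -0.472  0.064]
```

View pics/top0.png

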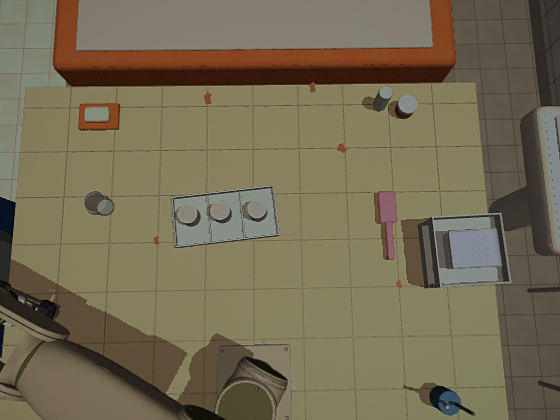

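View pics/side0.png

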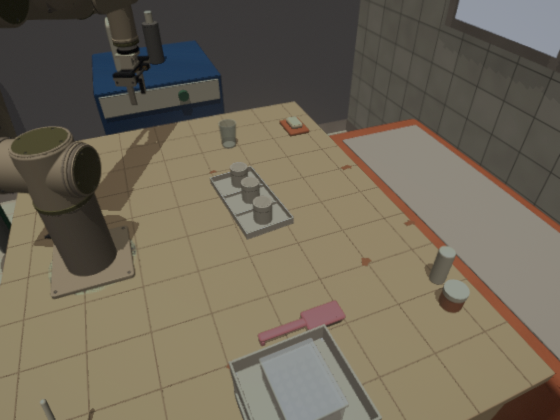

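The top view shows the tray (pixels 172–278, 187–247) with its tins at (188,213), (220,210) and (257,209). The tumbler is near (97,203), the brush near (388,225) and the tiers near (465,250). The side view agrees. Next I work out the tray's angle and the approach.

```bash
cat >> h.py <<'E'
def go(target, heading):
    """tool-frame slide (mm) and z turn from now to a world TCP target, tool down, tool y at heading"""
    s=read_state(); Rt=R.from_rotvec(s['orientation'])
    sl=Rt.inv().apply(np.array(target)-s['tool_pos'])*1000
    y=np.array([np.cos(heading),np.sin(heading),0]); z=np.array([0,0,-1.]); x=np.cross(y,z)
    dr=(Rt.inv()*R.from_matrix(np.c_[x,y,z])).as_rotvec()
    print('slide',sl.round(1),'dr',dr.round(4),'pos',s['tool_pos'].round(4),'t',s['t'])
def tins(W,lo=.068,hi=.083):
    m=((W[...,2]>lo)&(W[...,2]<hi)&(abs(W[...,0]-.5)<.1)&(abs(W[...,1]-.1)<.25)).astype(np.uint8)
    k,l,st,c=cv2.connectedComponentsWithStats(m)
    for i in range(1,k):
        if st[i,4]>100:
            w=W[l==i]; (cx,cy),r=cv2.minEnclosingCircle(w[:,:2].astype(np.float32))
            print('tin',w.mean(0).round(4),'circle',round(cx,4),round(cy,4),'r',round(r,4))
def tray(W):
    z=W[...,2]
    m=(z>.0125)&(z<.035)&(abs(W[...,0]-.5)<.15)&(abs(W[...,1]-.09)<.22)
    m=cv2.morphologyEx(m.astype(np.uint8),cv2.MORPH_CLOSE,np.ones((3,3)))
    k,l,st,c=cv2.connectedComponentsWithStats(m); i=1+st[1:,4].argmax()
    w=W[l==i]; w=w[~np.isnan(w).any(1)]
    print('tray',cv2.minAreaRect(w[:,:2].astype(np.float32)),len(w))
E
python3 - <<'E'
from h import *
W=np.load('/tmp/top.npz')['W']; tins(W); tray(W)
print(np.nanmedian(W[330:340,0:10,2]),W[150:160,200:210,2].mean())
for n in(97,203),(388,205):print(W[n[1],n[0]])
go([.501,.192,.36],.1)
E
```

```text
tin [ 0.5121 -0.016   0.0749] circle 0.5126 -0.0151 r 0.0303
tin [0.5093 0.0955 0.075 ] circle 0.5098 0.0954 r 0.0304
tin [0.5004 0.1931 0.0746] circle 0.5012 0.1937 r 0.0302
tray ((0.49900883436203003, 0.08549024164676666), (0.16517914831638336, 0.3243672251701355), 5.961518287658691) 732
-0.003776855598524795 nan
[0.54923053 0.48808351 0.01244737]
[ 0.52504099 -0.42660783  0.02814654]
slide [-382.7 -223.6   44.1] dr [-1.60e-03  8.00e-04  1.06e+00] pos [0.2395 0.5499 0.4038] t 0.1
```

Request:
{"name": "servo_tool", "arguments": {
  "increments": [
    {"slide": [-40,-23,5],"dr": [0,0,0.11],"jaw": 0},
    {"slide": [-80,-47,9],"dr": [0,0,0.22],"jaw": 0},
    {"slide": [-120,-70,14],"dr": [0,0,0.33],"jaw": 0},
    {"slide": [-160,-93,18],"dr": [0,0,0.44],"jaw": 0},
    {"slide": [-200,-117,23],"dr": [0,0,0.55],"jaw": 0},
    {"slide": [-240,-140,28],"dr": [0,0,0.66],"jaw": 0},
    {"slide": [-280,-164,32],"dr": [0,0,0.77],"jaw": 0},
    {"slide": [-320,-187,37],"dr": [0,0,0.88],"jaw": 0},
    {"slide": [-355,-207,41],"dr": [0,0,0.99],"jaw": 0},
    {"slide": [-383,-224,44],"dr": [0,0,1.06],"jaw": 0},
    {"slide": [-383,-224,44],"dr": [0,0,1.06],"jaw": 0},
    {"slide": [-383,-224,44],"dr": [0,0,1.06],"jaw": 0},
    {"slide": [-383,-224,44],"dr": [0,0,1.06],"jaw": 0}
  ],
  "force": 25
}}

```text
t: 1.4
tool_pos: [0.5008, 0.1924, 0.3606]
orientation: [-2.106, -2.331, 0.0]
force: [0.2, -0.2, 0.3]
opening: 0.093
gripper_force: 0.0
```

Run:
```python
from h import *
im,W=cloud('wrist'); cv2.imwrite('pics/w1.png',im[...,::-1]); tins(W,.07,.082)
s=read_state(); print(s['force'])
go([.501,.193,.222],.1)
```

```text
tin [0.5014 0.196  0.0748] circle 0.5017 0.195 r 0.0301
tin [0.5083 0.1162 0.0744] circle 0.5094 0.1075 r 0.0278
[-0.08459301  0.75957327 -0.59760512]
slide [  0.3   0.3 138.7] dr [-0.0003 -0.0003  0.0019] pos [0.5007 0.1927 0.3607] t 1.45
```

View pics/w1.png

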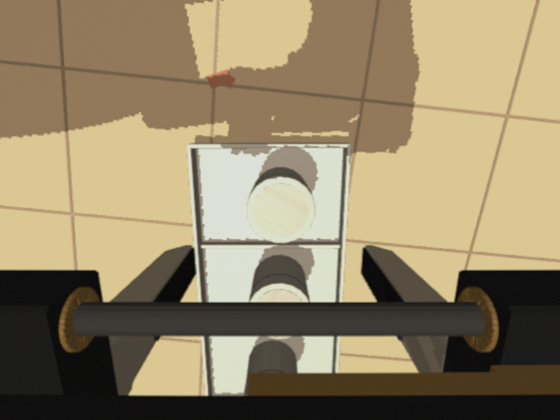

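The wrist view shows the left tin's lid at (281,209). The fingers lie either side of it along the tray's x. It measures (0.5015, 0.1945), consistent with the top view. I descend and grasp.

Request:
{"name": "servo_tool", "arguments": {
  "increments": [
    {"slide": [1,1,30],"dr": [0,0,0],"jaw": 0},
    {"slide": [2,1,65],"dr": [0,0,0],"jaw": 0},
    {"slide": [2,1,100],"dr": [0,0,0],"jaw": 0},
    {"slide": [2,1,125],"dr": [0,0,0],"jaw": 0},
    {"slide": [2,1,139],"dr": [0,0,0],"jaw": 0},
    {"slide": [2,1,139],"dr": [0,0,0],"jaw": 0},
    {"slide": [2,1,139],"dr": [0,0,0],"jaw": 0.2},
    {"slide": [2,1,139],"dr": [0,0,0],"jaw": 0.4},
    {"slide": [2,1,139],"dr": [0,0,0],"jaw": 0.6},
    {"slide": [2,1,139],"dr": [0,0,0],"jaw": 1},
    {"slide": [2,1,139],"dr": [0,0,0],"jaw": 1},
    {"slide": [2,1,139],"dr": [0,0,0],"jaw": 1},
    {"slide": [2,1,139],"dr": [0,0,0],"jaw": 1},
    {"slide": [2,1,139],"dr": [0,0,0],"jaw": 1}
  ],
  "force": 25
}}

```text
t: 2.85
tool_pos: [0.5024, 0.1939, 0.2225]
orientation: [2.107, 2.329, 0.001]
force: [-1.2, -0.4, 4.8]
opening: 0.06
gripper_force: 25.0
```

Request:
{"name": "servo_tool", "arguments": {
  "increments": [
    {"slide": [0,0,-5],"dr": [0,0,0],"jaw": 1},
    {"slide": [0,0,-15],"dr": [0,0,0],"jaw": 1},
    {"slide": [0,0,-27],"dr": [0,0,0],"jaw": 1},
    {"slide": [0,0,-39],"dr": [0,0,0],"jaw": 1},
    {"slide": [0,0,-47],"dr": [0,0,0],"jaw": 1},
    {"slide": [0,0,-50],"dr": [0,0,0],"jaw": 1},
    {"slide": [0,0,-50],"dr": [0,0,0],"jaw": 1},
    {"slide": [0,0,-50],"dr": [0,0,0],"jaw": 1},
    {"slide": [0,0,-50],"dr": [0,0,0],"jaw": 1},
    {"slide": [0,0,-50],"dr": [0,0,0],"jaw": 1}
  ]
}}

```text
t: 3.85
tool_pos: [0.5018, 0.1938, 0.2711]
orientation: [-2.107, -2.329, 0.001]
force: [0.1, 0.3, -1.7]
opening: 0.0597
gripper_force: 25.0
```

```bash
cat >> h.py <<'E'
def weigh():
    F=[]
    for _ in range(6):
        im,W=cloud('top'); s=read_state(); F.append(np.r_[s['force'],s['wrist_torque'],s['joint_torque'][1:3]])
    F=np.array(F); print('F',F.mean(0).round(2),'sd',F.std(0).round(2),s['opening'],s['tool_pos'].round(4)); return W
E
python3 - <<'E'
from h import *
W=weigh(); tins(W)
im,W=cloud('side'); cv2.imwrite('pics/s1.png',im[80:260,150:350,::-1].repeat(3,0).repeat(3,1))
E
```

```text
F [ 5.000e-01  2.200e-01 -1.530e+00 -7.000e-02  4.000e-02 -1.000e-02
 -5.014e+01 -4.645e+01] sd [0.51 0.35 0.4  0.03 0.02 0.01 0.03 0.01] 0.059951587584990036 [0.502  0.1939 0.2716]
tin [ 0.5124 -0.0158  0.0746] circle 0.5128 -0.0158 r 0.0302
tin [0.5092 0.0952 0.0749] circle 0.51 0.0953 r 0.03
```

View pics/s1.png

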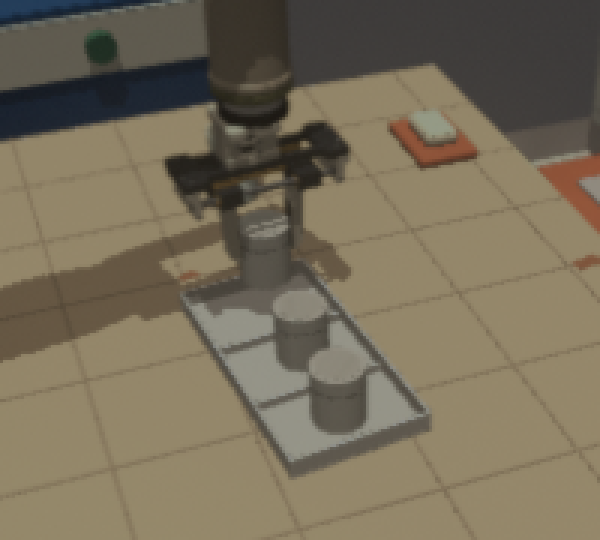

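The picture shows the left tin held upright at crop pixel (265,250), above its compartment. Its weight reads about 1.5 N, so it is light. I set it back and go up.

Request:
{"name": "servo_tool", "arguments": {
  "increments": [
    {"slide": [0,0,10],"dr": [0,0,0],"jaw": 1},
    {"slide": [0,0,22],"dr": [0,0,0],"jaw": 1},
    {"slide": [0,0,34],"dr": [0,0,0],"jaw": 1},
    {"slide": [0,0,42],"dr": [0,0,0],"jaw": 1},
    {"slide": [0,0,46],"dr": [0,0,0],"jaw": 1},
    {"slide": [0,0,48],"dr": [0,0,0],"jaw": 1},
    {"slide": [0,0,50],"dr": [0,0,0],"jaw": 1},
    {"slide": [0,0,50],"dr": [0,0,0],"jaw": 1},
    {"slide": [0,0,50],"dr": [0,0,0],"jaw": 1},
    {"slide": [0,0,50],"dr": [0,0,0],"jaw": 0.3},
    {"slide": [0,0,50],"dr": [0,0,0],"jaw": 0},
    {"slide": [0,0,50],"dr": [0,0,0],"jaw": 0},
    {"slide": [0,0,50],"dr": [0,0,0],"jaw": 0},
    {"slide": [0,0,40],"dr": [0,0,0],"jaw": 0},
    {"slide": [0,0,20],"dr": [0,0,0],"jaw": 0},
    {"slide": [0,0,-10],"dr": [0,0,0],"jaw": 0},
    {"slide": [0,0,-35],"dr": [0,0,0],"jaw": 0},
    {"slide": [0,0,-40],"dr": [0,0,0],"jaw": 0},
    {"slide": [0,0,-40],"dr": [0,0,0],"jaw": 0}
  ]
}}

```text
t: 6.1
tool_pos: [0.5026, 0.194, 0.3133]
orientation: [2.107, 2.328, 0.004]
force: [0.1, -0.1, 0.3]
opening: 0.0929
gripper_force: 0.0
```

Run:
```python
from h import *
tins(weigh())
im,W=cloud('wrist'); tins(W,.07,.082)
go([.510,.0955,.222],.1)
```

```text
F [-2.200e-01 -1.400e-01 -4.400e-01 -5.000e-02  4.000e-02  1.000e-02
 -4.942e+01 -4.785e+01] sd [0.54 0.41 0.52 0.03 0.04 0.02 0.54 0.59] 0.09311848062290005 [0.5016 0.1937 0.3103]
tin [ 0.5122 -0.0159  0.075 ] circle 0.5121 -0.0155 r 0.0299
tin [0.5091 0.0954 0.0746] circle 0.5101 0.0955 r 0.0305
tin [0.5014 0.1963 0.0748] circle 0.5015 0.1949 r 0.0302
tin [0.5108 0.0921 0.0751] circle 0.5104 0.0965 r 0.0299
slide [-98.6  -1.4  88.6] dr [-0.002   0.0004  0.    ] pos [0.5017 0.1938 0.3105] t 6.45
```

The left tin is back where it started. Next is the middle one.

Request:
{"name": "servo_tool", "arguments": {
  "increments": [
    {"slide": [-25,0,0],"dr": [0,0,0],"jaw": 0},
    {"slide": [-60,-1,0],"dr": [0,0,0],"jaw": 0},
    {"slide": [-90,-1,0],"dr": [0,0,0],"jaw": 0},
    {"slide": [-98,-1,0],"dr": [0,0,0],"jaw": 0},
    {"slide": [-98,-1,0],"dr": [0,0,0],"jaw": 0},
    {"slide": [-98,-1,25],"dr": [0,0,0],"jaw": 0},
    {"slide": [-98,-1,55],"dr": [0,0,0],"jaw": 0},
    {"slide": [-98,-1,78],"dr": [0,0,0],"jaw": 0},
    {"slide": [-98,-1,89],"dr": [0,0,0],"jaw": 0},
    {"slide": [-98,-1,89],"dr": [0,0,0],"jaw": 0},
    {"slide": [-98,-1,89],"dr": [0,0,0],"jaw": 0.2},
    {"slide": [-98,-1,89],"dr": [0,0,0],"jaw": 0.4},
    {"slide": [-98,-1,89],"dr": [0,0,0],"jaw": 0.6},
    {"slide": [-98,-1,89],"dr": [0,0,0],"jaw": 1},
    {"slide": [-98,-1,89],"dr": [0,0,0],"jaw": 1},
    {"slide": [-98,-1,89],"dr": [0,0,0],"jaw": 1},
    {"slide": [-98,-1,89],"dr": [0,0,0],"jaw": 1}
  ]
}}

```text
t: 8.15
tool_pos: [0.5112, 0.0963, 0.2234]
orientation: [2.107, 2.329, 0.001]
force: [-1.0, 0.1, 5.8]
opening: 0.0599
gripper_force: 25.0
```

Request:
{"name": "servo_tool", "arguments": {
  "increments": [
    {"slide": [0,0,-5],"dr": [0,0,0],"jaw": 1},
    {"slide": [0,0,-15],"dr": [0,0,0],"jaw": 1},
    {"slide": [0,0,-27],"dr": [0,0,0],"jaw": 1},
    {"slide": [0,0,-39],"dr": [0,0,0],"jaw": 1},
    {"slide": [0,0,-47],"dr": [0,0,0],"jaw": 1},
    {"slide": [0,0,-50],"dr": [0,0,0],"jaw": 1},
    {"slide": [0,0,-50],"dr": [0,0,0],"jaw": 1},
    {"slide": [0,0,-50],"dr": [0,0,0],"jaw": 1},
    {"slide": [0,0,-50],"dr": [0,0,0],"jaw": 1},
    {"slide": [0,0,-50],"dr": [0,0,0],"jaw": 1}
  ]
}}

```text
t: 9.15
tool_pos: [0.5106, 0.0962, 0.2721]
orientation: [-2.107, -2.329, 0.001]
force: [0.8, -0.6, -1.1]
opening: 0.0596
gripper_force: 25.0
```

Run:
```python
from h import *
W=weigh(); tins(W)
```

```text
F [-1.700e-01 -4.900e-01 -1.140e+00 -6.000e-02  4.000e-02 -1.000e-02
 -4.711e+01 -4.607e+01] sd [0.34 0.65 0.55 0.02 0.03 0.02 0.03 0.01] 0.059605606101965594 [0.5108 0.0963 0.2726]
tin [ 0.5128 -0.016   0.0748] circle 0.5131 -0.016 r 0.0302
tin [0.5006 0.1851 0.0748] circle 0.5012 0.1934 r 0.0298
```

It reads about 1.1 N, so this one is light too. I set it back and go to the right one.

Request:
{"name": "servo_tool", "arguments": {
  "increments": [
    {"slide": [0,0,10],"dr": [0,0,0],"jaw": 1},
    {"slide": [0,0,22],"dr": [0,0,0],"jaw": 1},
    {"slide": [0,0,34],"dr": [0,0,0],"jaw": 1},
    {"slide": [0,0,42],"dr": [0,0,0],"jaw": 1},
    {"slide": [0,0,46],"dr": [0,0,0],"jaw": 1},
    {"slide": [0,0,48],"dr": [0,0,0],"jaw": 1},
    {"slide": [0,0,50],"dr": [0,0,0],"jaw": 1},
    {"slide": [0,0,50],"dr": [0,0,0],"jaw": 1},
    {"slide": [0,0,50],"dr": [0,0,0],"jaw": 1},
    {"slide": [0,0,50],"dr": [0,0,0],"jaw": 0.3},
    {"slide": [0,0,50],"dr": [0,0,0],"jaw": 0},
    {"slide": [0,0,50],"dr": [0,0,0],"jaw": 0},
    {"slide": [0,0,50],"dr": [0,0,0],"jaw": 0},
    {"slide": [0,0,40],"dr": [0,0,0],"jaw": 0},
    {"slide": [0,0,20],"dr": [0,0,0],"jaw": 0},
    {"slide": [0,0,-10],"dr": [0,0,0],"jaw": 0},
    {"slide": [0,0,-35],"dr": [0,0,0],"jaw": 0},
    {"slide": [0,0,-40],"dr": [0,0,0],"jaw": 0},
    {"slide": [0,0,-40],"dr": [0,0,0],"jaw": 0}
  ]
}}

```text
t: 11.35
tool_pos: [0.5113, 0.0963, 0.3142]
orientation: [2.106, 2.328, 0.003]
force: [-0.5, -0.4, -0.5]
opening: 0.0931
gripper_force: 0.0
```

Run:
```python
from h import *
tins(weigh())
im,W=cloud('wrist'); tins(W,.07,.082)
go([.513,-.0155,.222],.1)
```

```text
F [ 1.000e-01 -3.800e-01 -2.200e-01 -6.000e-02  7.000e-02  1.000e-02
 -4.674e+01 -4.785e+01] sd [0.24 0.26 0.4  0.05 0.01 0.03 0.52 0.58] 0.0930091323607247 [0.5104 0.0962 0.3113]
tin [ 0.5122 -0.0156  0.0747] circle 0.5126 -0.0158 r 0.0299
tin [0.5008 0.1891 0.0748] circle 0.5007 0.1933 r 0.0298
tin [0.5014 0.1954 0.0747] circle 0.5015 0.1949 r 0.03
tin [0.5103 0.0983 0.0748] circle 0.5103 0.097 r 0.03
tin [ 0.512  -0.0092  0.075 ] circle 0.5132 -0.0147 r 0.03
slide [-111.4   -8.5   89.6] dr [-0.002 -0.     0.   ] pos [0.5105 0.0962 0.3116] t 11.7
```

Request:
{"name": "servo_tool", "arguments": {
  "increments": [
    {"slide": [-25,-2,0],"dr": [0,0,0],"jaw": 0},
    {"slide": [-60,-5,0],"dr": [0,0,0],"jaw": 0},
    {"slide": [-95,-8,0],"dr": [0,0,0],"jaw": 0},
    {"slide": [-111,-8,0],"dr": [0,0,0],"jaw": 0},
    {"slide": [-111,-8,0],"dr": [0,0,0],"jaw": 0},
    {"slide": [-111,-8,25],"dr": [0,0,0],"jaw": 0},
    {"slide": [-111,-8,55],"dr": [0,0,0],"jaw": 0},
    {"slide": [-111,-8,78],"dr": [0,0,0],"jaw": 0},
    {"slide": [-111,-8,90],"dr": [0,0,0],"jaw": 0},
    {"slide": [-111,-8,90],"dr": [0,0,0],"jaw": 0},
    {"slide": [-111,-8,90],"dr": [0,0,0],"jaw": 0.2},
    {"slide": [-111,-8,90],"dr": [0,0,0],"jaw": 0.4},
    {"slide": [-111,-8,90],"dr": [0,0,0],"jaw": 0.6},
    {"slide": [-111,-8,90],"dr": [0,0,0],"jaw": 1},
    {"slide": [-111,-8,90],"dr": [0,0,0],"jaw": 1},
    {"slide": [-111,-8,90],"dr": [0,0,0],"jaw": 1},
    {"slide": [-111,-8,90],"dr": [0,0,0],"jaw": 1}
  ],
  "force": 35
}}

```text
t: 13.4
tool_pos: [0.5142, -0.015, 0.2234]
orientation: [2.107, 2.329, 0.001]
force: [-2.1, -0.9, 5.9]
opening: 0.0598
gripper_force: 35.0
```

Request:
{"name": "servo_tool", "arguments": {
  "increments": [
    {"slide": [0,0,-5],"dr": [0,0,0],"jaw": 1},
    {"slide": [0,0,-15],"dr": [0,0,0],"jaw": 1},
    {"slide": [0,0,-27],"dr": [0,0,0],"jaw": 1},
    {"slide": [0,0,-39],"dr": [0,0,0],"jaw": 1},
    {"slide": [0,0,-47],"dr": [0,0,0],"jaw": 1},
    {"slide": [0,0,-50],"dr": [0,0,0],"jaw": 1},
    {"slide": [0,0,-50],"dr": [0,0,0],"jaw": 1},
    {"slide": [0,0,-50],"dr": [0,0,0],"jaw": 1},
    {"slide": [0,0,-50],"dr": [0,0,0],"jaw": 1},
    {"slide": [0,0,-50],"dr": [0,0,0],"jaw": 1}
  ]
}}

```text
t: 14.4
tool_pos: [0.5137, -0.015, 0.2721]
orientation: [-2.107, -2.329, 0.001]
force: [-0.6, 0.3, -4.4]
opening: 0.0598
gripper_force: 35.0
```

Run:
```python
from h import *
W=weigh(); tins(W)
```

```text
F [ 3.000e-02 -1.100e-01 -4.110e+00 -5.000e-02  4.000e-02  0.000e+00
 -4.797e+01 -4.772e+01] sd [0.69 0.42 0.21 0.02 0.02 0.03 0.03 0.01] 0.05990545121180663 [ 0.514  -0.015   0.2727]
tin [0.5008 0.193  0.0747] circle 0.5009 0.1935 r 0.0305
```

It reads 4.1 N, so this is the full one. I raise it another 100 mm.

Request:
{"name": "servo_tool", "arguments": {
  "increments": [
    {"slide": [0,0,-8],"dr": [0,0,0],"jaw": 1},
    {"slide": [0,0,-25],"dr": [0,0,0],"jaw": 1},
    {"slide": [0,0,-48],"dr": [0,0,0],"jaw": 1},
    {"slide": [0,0,-71],"dr": [0,0,0],"jaw": 1},
    {"slide": [0,0,-90],"dr": [0,0,0],"jaw": 1},
    {"slide": [0,0,-98],"dr": [0,0,0],"jaw": 1},
    {"slide": [0,0,-100],"dr": [0,0,0],"jaw": 1},
    {"slide": [0,0,-100],"dr": [0,0,0],"jaw": 1},
    {"slide": [0,0,-100],"dr": [0,0,0],"jaw": 1},
    {"slide": [0,0,-100],"dr": [0,0,0],"jaw": 1},
    {"slide": [0,0,-100],"dr": [0,0,0],"jaw": 1},
    {"slide": [0,0,-100],"dr": [0,0,0],"jaw": 1},
    {"slide": [0,0,-100],"dr": [0,0,0],"jaw": 1}
  ]
}}

```text
t: 16.0
tool_pos: [0.514, -0.015, 0.3725]
orientation: [-2.107, -2.329, 0.0]
force: [0.4, 0.6, -3.2]
opening: 0.0596
gripper_force: 35.0
```

Run:
```python
from h import *
W=weigh(); tins(W)
im,W=cloud('side'); tins(W); cv2.imwrite('pics/s2.png',im[80:260,150:350,::-1].repeat(3,0).repeat(3,1))
```

```text
F [-1.900e-01  3.100e-01 -4.500e+00 -8.000e-02  7.000e-02  1.000e-02
 -4.624e+01 -5.084e+01] sd [0.56 0.28 0.53 0.03 0.04 0.03 0.02 0.03] 0.059532500438848245 [ 0.514  -0.015   0.3728]
tin [0.5079 0.0825 0.0749] circle 0.5095 0.0909 r 0.0286
tin [0.5009 0.193  0.0746] circle 0.5012 0.1924 r 0.0306
tin [0.4985 0.1905 0.0748] circle 0.503 0.1936 r 0.0328
tin [0.5011 0.0912 0.0745] circle 0.5052 0.0952 r 0.0315
```

View pics/s2.png

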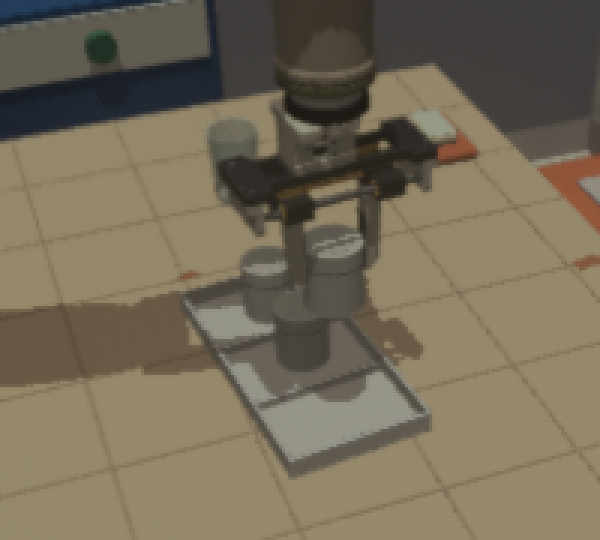

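The picture shows the heavy tin held upright at crop pixel (335,270). The other two stand in their compartments at (265,285) and (302,330). I hand in.

```bash
python3 -c "from plant import close_job; print(close_job())"
```

```text
the job is handed in; nothing more can be done
None
```

The right-hand tin is the full one (about 4.1 N, against 1.5 N for the left and 1.1 N for the middle); I handed the job in at about 16 s with it held upright and still, its bottom about 13 cm above the rim and the two lighter tins back in their compartments, and no verdict came back.

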